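# Reset the degasser under its push-latch flap

## Robot

A 6-joint arm with a two-finger parallel gripper is mounted at the origin on the work surface. World frame = base frame: x ahead of the robot, y to its left, z up, the work surface at z = 0. Lengths are in m, angles in rad, forces in N, time in s.
With the tool pointing down it reaches from about 0.25 to 0.775 m from the base axis. Payload 4 kg.
Tool frame: the origin (TCP) lies at the very end of the fingers, on their centre line; the grasp point (between the pads) lies 19 mm behind it; x points along the fingers, y is the direction in which the jaws open and shut, and the axes are right-handed (so a half turn about x gives the same grasp; the last joint's range is limited). The gripper opens to 94 mm and grips with 3 to 60 N. Pads are 16 mm wide; open, the fingers measure 119 mm over their backs; the gripper's body (75 mm by 177 mm) begins 78 mm behind the grasp point.
Start: joints at [1.237, 0.087, 1.371, -0, 1.684, -0.103], TCP at [0.126, 0.535, 0.206] pointing down, gripper open.
Joint ranges: [-3.1, 3.1], [-0.76, 2.03], [0.27, 2.55], [-1.08, 4.22], [0.17, 2.65], [-2.57, 2.57]. Speed limits (rad/s): [2.79, 2.79, 3.14, 3.14, 3.14, 3.14].

## Interface

Orientations are given as [roll, pitch, yaw] about the fixed x, y, z axes, in that order (R = Rz(yaw) Ry(pitch) Rx(roll)).
In Python, from bench import robot gives the robot as it stands.
- The arm moves only by the tool carry_out, never from a script. Its argument "targets" is a list of rows, each a list of 5 numbers: the closure, from 0 (fully open) to 1 (shut), then the shift along the tool's x, y, z in cm, then the turn about the tool's x in degrees. In form: [[fingers, tx, ty, tz, turn], ...]. A call has 1 to 20 rows; each row shifts and turns the commanded pose from where the row before left it, along the tool's axes as they then stand; what a row does not reach is not made up. A row lasts 1/10 s, in which the tool goes at most 50 mm and 8.59 degrees, less where a joint would pass 70% of its speed; a pose out of reach is approached as far as the arm can. A call is refused whole if a number of a shift passes 5 or a number of a turn 8.59, either way. A call with a gripper value outside its range is refused whole. The fingers move at their own pace and stop on an object; the grip force is fixed at half the most. Time passes only in rows, so rows that do not move let the fingers close. It gives the time, the measured TCP pose, the force and the opening at its end, in the units of the state.
- robot.get_obs(): the state, without advancing time (a new reading comes with each control period).
- robot.snapshot(name): name is "side" or "top" or "wrist"; returns a dict with "image" (420x560x3 uint8, red, green, blue), "camera_matrix" (3x3 intrinsics, pixels), "pose" (4x4, takes a point from camera to world coordinates). Camera axes: x right, y up, looking along -z (the intrinsics and any distortion apply to the point x, -y, -z); pixel columns grow to the right and rows downward; lengths in m; the calibration is good to about 2 mm. A picture is of the moment at which its call begins. There is no depth.
- robot.close_job(): hands the job in, once; it reports no verdict.
The state is a dict: "time": time; "joint_positions": joint angles; "qvel": joint speeds; "joint_torque": joint torques, N m; "tool_pos": TCP position; "ee_rot": TCP orientation; "wrist_force": force on the tool from outside, world axes, zero at the start; "wrist_torque": the same for the moment, N m; "width": finger opening in m.
Only numpy, scipy, OpenCV 4.12 (cv2) and the standard library are available. Lean on these libraries where they do the work, as an engineer would, in place of code of your own. Each camera call takes 0.05 s, during which the arm holds its last target. There are 200 camera calls.

## Task

Press the push-latch flap on top of the degasser so that it pops open, press the round key beneath it fully down and let it go, then push the flap shut and press it in until it latches closed again. Use only the fingertips or the outside of the fingers: leave the square key unpressed, and do not pick up or shift the bottle, the beaker or the jar.

Things in the scene. Friction and masses are not known exactly. Their poses are not given: they have to be found in the camera images.
- flap_hinge (a point): Middle of the flap's hinge axis, fixed on the degasser, a box 220 mm deep, 240 mm wide, top 100 mm above the bench, fixed, turned by some yaw. Axes: x from the box's display front to its back (away from the robot), y along the hinge, z up. It lies 106 mm above the bench, 40 mm before the box's back face, half-way along its width. The shut flap reaches 95 mm from here towards -x
- flap (a joint): Flap angle, rad: 0 latched shut, grows opening up and back, 1.8 fully open (leaning back past upright); -0.1 hard stop when pressed in. Push-push catch: pressing to the stop (7 mm, about 1 N until the stop) and letting go frees it; a spring swings it fully open in 2 s once the finger backs away. Swung shut (1 N) and pressed to the stop it latches when let go; pressed less, it springs open
- flap_press (a point): Press point on the flap's outer (upper when shut) face, midway across, 72 mm from the hinge axis, 23 mm from the front edge. The flap is a dark grey panel 95 mm long, 120 mm wide, 8 mm thick, the hinge axis in mid-thickness. Shut, its outer face is 110 mm above the bench, 10 mm proud of the box. Axes turn with the flap; z is the outward normal, x points to the hinge
- key_round_top (a point): Top centre of the round key, a grey button 22 mm across on a round black base 38 mm across, in the well under the flap. Its top is 90 mm above the bench, 10 mm below the box's top, 52 mm in front of the hinge, 30 mm left or right of the middle. The well is 64 mm (x) by 128 mm (y), 32 mm deep
- key_round (a joint): Travel of the round key in m: 0 up, 0.006 fully pressed. A spring returns it; fully down takes 4 N
- key_square_top (a point): Top centre of the square key, a grey button 22 mm square on a square black base 38 mm wide, at the same height, 60 mm beside the round key. Not to be pressed
- key_square (a joint): Travel of the square key in m: 0 up, 0.006 fully pressed
- bottle: Glass bottle with a blue cap, 66 mm across, 130 mm tall, standing loose on the bench to the left of the box; origin at the centre of its underside
- beaker: Open glass beaker, 68 mm across, 85 mm tall, standing loose on the bench to the right of the box; origin at the centre of its underside
- jar: Small brown capped jar, 36 mm across, 50 mm tall, standing loose on the bench in front of the box; origin at the centre of its underside

How it is judged:
On the way, in this order (a step that is already met when the one before it is completed fails the run):
1. the flap is pressed in past its latch (value of joint flap below -0.05 rad).
2. the flap has popped open (value of joint flap above 1.3 rad), for 0.2 s.
3. the round key is pressed fully down (value of joint key_round above 0.0045 m), for 0.05 s.
4. the round key is let go and the flap is pressed in again (value of joint key_round below 0.0015 m and value of joint flap below -0.03 rad).
At the end, for the whole second after the job is handed in: The flap is latched shut by itself (within 0.03 rad of 0), both keys are up (within 1.5 mm), and bottle, beaker and jar are within 15 mm of where they stood (value of joint flap between -0.03 and 0.03 rad and value of joint each of key_round, key_square below 0.0015 m and distance of each of bottle, beaker, jar from where it was at the start of the episode below 0.015 m); the robot touches nothing.
It fails at once if the square key is pressed (more than 2.5 mm) (value of joint key_square above 0.0025 m).
It fails at once if the bottle, the beaker or the jar is shifted, lifted or carried more than 15 mm (distance of any of bottle, beaker, jar from where it was at the start of the episode above 0.015 m).
It fails at once if the bottle, the beaker or the jar is knocked over (angle between any of bottle, beaker, jar's own z axis and vertical above 0.4 rad).
It also fails if it takes over 64 s, if anything falls off the work surface, if the arm or the gripper's body presses on something with over 40 N, if the wrist force passes 120 N, or if a joint passes its speed limit or range.

## Working session

There is one attempt and no reset: what is moved stays moved. The work goes in short steps, Python scripts to look and compute and a tool call to move; the robot and the scene stay as the last step left them, time stands still between calls to the robot, and variables do not carry over. Pictures are saved under pics/ and viewed, about 8 in all and at most 12, crops included, and the job is handed in when it is done.

Besides the shell and the picture viewer there is one more tool, called after "Call:" as name(argument=value, ...), one argument or row to a line, values as JSON. carry_out: Moves the arm, as the interface text tells. Its arguments: {"type":"object","properties":{"targets":{"type":"array","items":{"type":"array","items":{"type":"number"}}}},"required":["targets"]}

```bash
mkdir -p pics; cat > h.py <<'E'
import numpy as np, cv2
from bench import robot
def snap(n,f):
    s=robot.snapshot(n); cv2.imwrite('pics/'+f,s['image'][:,:,::-1]); np.savez('pics/'+f[:-4]+'.npz',K=s['camera_matrix'],P=s['pose']); return s
def ray(K,P,u,v,z):
    d=np.linalg.inv(K)@[u,v,1]; d=P[:3,:3]@[d[0],-d[1],-d[2]]; o=P[:3,3]; return o+d*(z-o[2])/d[2]
def proj(K,P,X):
    c=P[:3,:3].T@(np.array(X)-P[:3,3]); c=c*[1,-1,-1]; p=K@c; return p[:2]/p[2]
E
python3 - <<'E'
from h import *
for n in('top','side'):
    s=snap(n,n+'0.png'); print(n,s['camera_matrix'].round(1).tolist(),s['pose'].round(3).tolist(),[k for k in s])
print(robot.get_obs())
E
```

```text
top [[495.1, 0.0, 285.6], [0.0, 495.1, 203.2], [0.0, 0.0, 1.0]] [[-0.003, 0.998, -0.06, 0.474], [-1.0, -0.003, -0.011, 0.044], [-0.011, 0.06, 0.998, 1.072], [0.0, 0.0, 0.0, 1.0]] ['image', 'camera_matrix', 'pose']
side [[497.7, 0.0, 271.9], [0.0, 497.7, 210.1], [0.0, 0.0, 1.0]] [[0.988, 0.114, -0.106, 0.442], [-0.155, 0.767, -0.623, -0.507], [0.01, 0.631, 0.775, 0.76], [0.0, 0.0, 0.0, 1.0]] ['image', 'camera_matrix', 'pose']
{'time': 0.1, 'joint_positions': array([ 1.23690361e+00,  8.78611131e-02,  1.37208473e+00, -3.54895818e-05,
        1.68361609e+00, -1.03117848e-01]), 'qvel': array([ 0.00042586,  0.00029908, -0.00528623, -0.00014428,  0.00030487,
        0.00062057]), 'joint_torque': array([ 2.10592763e-03, -3.41254413e+01, -3.03301978e+01,  7.19051762e-02,
        3.04617989e-02, -1.02109302e-04]), 'tool_pos': array([0.12566465, 0.53494011, 0.20444149]), 'ee_rot': array([-1.65600507,  1.56882673, -1.8867839 ]), 'wrist_force': array([-0.58614757, -0.19497625,  0.34051089]), 'wrist_torque': array([-0.06318879, -0.02191492, -0.03355224]), 'width': 0.09400415004511649}
```

View pics/top0.png

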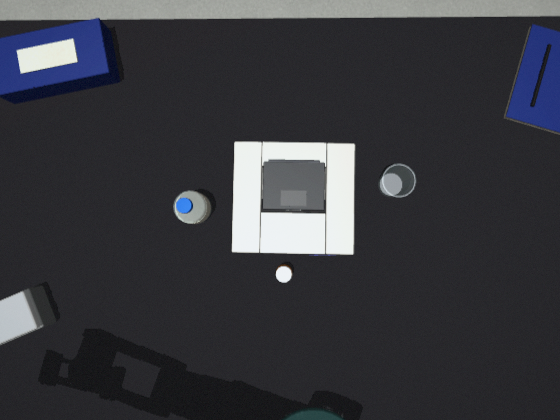

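View pics/side0.png

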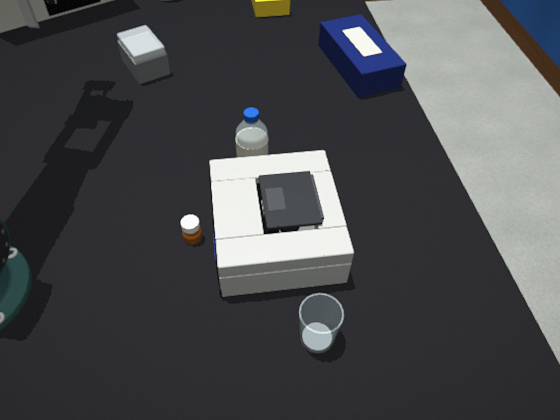

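The top view shows the white box (cols 233–355, rows 142–254), with the flap shut at cols 264–325, rows 160–212. The bottle is at (192,207), the beaker at (398,181) and the jar at (284,274). The side view agrees.

```bash
python3 - <<'E'
from h import *
def load(n):
    d=np.load(f'pics/{n}.npz'); return cv2.imread(f'pics/{n}.png'),d['K'],d['P']
I,K,P=load('top0')
m=(I.min(2)>150).astype(np.uint8); m[:130]=0; m[262:]=0; m[:,:225]=0; m[:,362:]=0
m=cv2.morphologyEx(m,cv2.MORPH_OPEN,np.ones((3,3)))
pts=cv2.findNonZero(m); r=cv2.minAreaRect(pts); b=cv2.boxPoints(r)
W=np.array([ray(K,P,u,v,.1)[:2] for u,v in b]); print('box px',b.round(1).tolist(),'\n',W.round(4).tolist())
print('sizes',np.linalg.norm(np.diff(W,axis=0),axis=1))
c=W.mean(0); e=[W[(i+1)%4]-W[i] for i in range(2)]
x=max([s*v for v in e for s in(1,-1)],key=lambda v:v[0]); yaw=np.arctan2(x[1],x[0]); ex=np.array([np.cos(yaw),np.sin(yaw)]); ey=np.array([-ex[1],ex[0]])
h=c+ex*.07; print('c',c,'yaw',np.degrees(yaw),'hinge',h,'press',h-ex*.072,'roundcand L',h-ex*.052+ey*.03,'R',h-ex*.052-ey*.03)
# flap check in the top and side views
q=lambda a,bb,z:[*(h+ex*a+ey*bb),z]
for n in('top0','side0'):
    I,K,P=load(n)
    for a,bb,z in[(-.095,.06,.11),(-.095,-.06,.11),(0,.06,.11),(0,-.06,.11)]:
        p=tuple(int(round(t)) for t in proj(K,P,q(a,bb,z))); cv2.circle(I,p,2,(0,0,255),-1)
    for a in(.04,-.18):
        for bb in(.12,-.12): cv2.circle(I,tuple(int(round(t)) for t in proj(K,P,q(a,bb,.1))),2,(0,255,0),-1)
    cv2.imwrite(f'pics/{n}_o.png',I)
A=cv2.imread('pics/top0_o.png')[120:290,160:430]; B=cv2.imread('pics/side0_o.png')[100:300,170:370]
A=cv2.resize(A,None,fx=1.6,fy=1.6); B=cv2.resize(B,None,fx=1.6,fy=1.6)
C=np.zeros((320,A.shape[1]+B.shape[1],3),np.uint8); C[:A.shape[0],:A.shape[1]]=A; C[:,A.shape[1]:]=B; cv2.imwrite('pics/o.png',C)
T=robot.get_obs(); from scipy.spatial.transform import Rotation as R
print(R.from_euler('xyz',T['ee_rot']).as_matrix().round(3))
I,K,P=load('top0')
for n,p,z in(('bottlecap',(184,205),.13),('beaker',(398,181),.085),('jar',(284,274),.05)): print(n,ray(K,P,*p,z))
E
```

```text
box px [[231.39999389648438, 252.0], [233.39999389648438, 140.6999969482422], [355.0, 142.89999389648438], [353.0, 254.1999969482422]] 
 [[0.4362, 0.1617], [0.6561, 0.1585], [0.6505, -0.0823], [0.4314, -0.0759]]
sizes [0.21992049 0.24082372 0.21924408]
c [0.54357885 0.04049603] yaw -0.8325428304623624 hinge [0.61357146 0.03947892] press [0.54157906 0.04052509] roundcand L [0.56201285 0.07023132] R [0.56114105 0.01023765]
[[-0.001  0.229  0.973]
 [-0.002  0.973 -0.229]
 [-1.    -0.002 -0.   ]]
bottlecap [0.52701121 0.2490968  0.13      ]
beaker [ 0.57611341 -0.16917125  0.085     ]
jar [0.38911239 0.059571   0.05      ]
```

View pics/o.png

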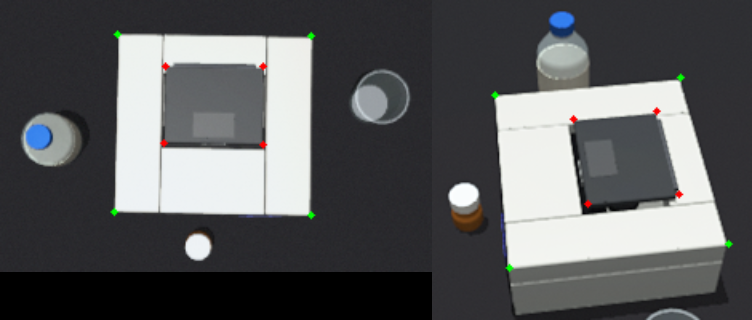

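The box measures 220 × 241 mm, as stated, and the flap overlay fits. Next: close the fingers, align with the box yaw, and move above the press point.

Call:
carry_out(
  targets=[
    [1, 0, 0, 0, -8],
    [1, 0, 0, 0, -4.4],
    [1, 0, -3.05, 2.64, 0],
    [1, 0, -3.05, 2.64, 0],
    [1, 0, -3.05, 2.64, 0],
    [1, 0, -3.05, 2.64, 0],
    [1, 0, -3.05, 2.64, 0],
    [1, 0, -3.05, 2.64, 0],
    [1, 0, -3.05, 2.64, 0],
    [1, 0, -3.05, 2.64, 0],
    [1, 0, -3.05, 2.64, 0],
    [1, 0, -3.05, 2.64, 0],
    [1, 0, -3.05, 2.64, 0],
    [1, 0, -3.05, 2.64, 0],
    [1, 0, -3.05, 2.64, 0],
    [1, 0, -3.05, 2.64, 0],
    [1, 0, -3.05, 2.64, 0],
    [1, 0, -3.05, 2.64, 0],
    [1, 0, 0, 0, 0],
    [1, 0, 0, 0, 0],
  ],
)

```text
time: 2.1
tool_pos: [0.5409, 0.0409, 0.2045]
ee_rot: [2.861, 1.568, 2.845]
wrist_force: [0.3, -0.0, 0.2]
width: 0.0007
```

Call:
carry_out(
  targets=[
    [1, 2, 0, 0, 0],
    [1, 2, 0, 0, 0],
    [1, 2, 0, 0, 0],
    [1, 1.5, 0, 0, 0],
    [1, 0.8, 0, 0, 0],
    [1, 0, 0, 0, 0],
    [1, 0, 0, 0, 0],
  ],
)

```text
time: 2.8
tool_pos: [0.5415, 0.0417, 0.1233]
ee_rot: [0.085, 1.57, 0.071]
wrist_force: [-0.3, 0.2, 0.6]
width: 0.0006
```

```bash
python3 - <<'E'
from h import *
s=snap('side','s1.png'); I=cv2.imread('pics/s1.png')[60:310,150:400]
cv2.imwrite('pics/s1c.png',cv2.resize(I,None,fx=2,fy=2)); o=robot.get_obs(); print(o['tool_pos'],o['wrist_force'])
E
```

```text
[0.54179359 0.04162999 0.12367623] [ 0.1951287   0.1290486  -0.47299081]
```

View pics/s1c.png

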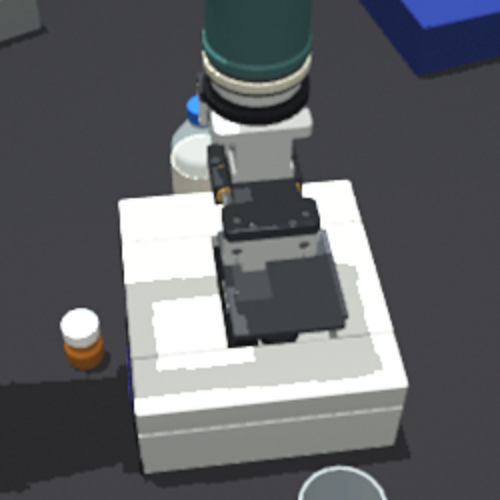

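The gripper tip is centred above the flap's front half. Next: press, in small steps.

Call:
carry_out(
  targets=[
    [1, 0.5, 0, 0, 0],
    [1, 0.5, 0, 0, 0],
    [1, 0.3, 0, 0, 0],
    [1, 0.3, 0, 0, 0],
    [1, 0, 0, 0, 0],
    [1, 0, 0, 0, 0],
  ],
)

```text
time: 3.45
tool_pos: [0.5411, 0.0414, 0.1065]
ee_rot: [2.993, 1.57, 2.979]
wrist_force: [-1.0, -0.5, 0.7]
width: 0.0002
```

Call:
carry_out(
  targets=[
    [1, 0.2, 0, 0, 0],
    [1, 0.2, 0, 0, 0],
    [1, 0, 0, 0, 0],
    [1, 0, 0, 0, 0],
  ],
)

```text
time: 3.85
tool_pos: [0.5414, 0.0414, 0.1037]
ee_rot: [-0.052, 1.57, -0.066]
wrist_force: [-2.4, -0.4, 5.3]
width: 0.0007
```

5 N means the flap is at its stop. Next: a slight extra press, then back off forward and wait.

Call:
carry_out(
  targets=[
    [1, 0.1, 0, 0, 0],
    [1, 0, 0, 0, 0],
    [1, -1.0, 0, 0, 0],
    [1, -1, 0, -1, 0],
    [1, 0, 0, -3, 0],
    [1, 0, 0, -3, 0],
    [1, 0, 0, -3, 0],
    [1, 0, 0, 0, 0],
    [1, 0, 0, 0, 0],
    [1, 0, 0, 0, 0],
    [1, 0, 0, 0, 0],
    [1, 0, 0, 0, 0],
    [1, 0, 0, 0, 0],
    [1, 0, 0, 0, 0],
    [1, 0, 0, 0, 0],
    [1, 0, 0, 0, 0],
    [1, 0, 0, 0, 0],
    [1, 0, 0, 0, 0],
    [1, 0, 0, 0, 0],
    [1, 0, 0, 0, 0],
  ],
)

```text
time: 5.85
tool_pos: [0.4412, 0.0429, 0.1215]
ee_rot: [0.732, 1.571, 0.718]
wrist_force: [-0.5, 0.1, -0.1]
width: 0.0007
```

Call:
carry_out(
  targets=[
    [1, 0, 0, 0, 0],
    [1, 0, 0, 0, 0],
    [1, 0, 0, 0, 0],
    [1, 0, 0, 0, 0],
    [1, 0, 0, 0, 0],
    [1, 0, 0, 0, 0],
    [1, 0, 0, 0, 0],
  ],
)

```text
time: 6.55
tool_pos: [0.4412, 0.0428, 0.1215]
ee_rot: [1.219, 1.571, 1.204]
wrist_force: [-0.6, 0.3, -0.2]
width: 0.0005
```

```bash
python3 - <<'E'
from h import *
a=snap('side','s2.png'); b=snap('top','t2.png'); w=snap('wrist','w2.png')
A=a['image'][60:310,150:400]; B=b['image'][120:270,210:375]; W=w['image']
A=cv2.resize(A,(400,400));B=cv2.resize(B,(400,364));C=np.zeros((400,800,3),np.uint8);C[:,:400]=A;C[:364,400:]=B
cv2.imwrite('pics/c2.png',C[:,:,::-1])
E
```

```text
(no output)
```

View pics/c2.png

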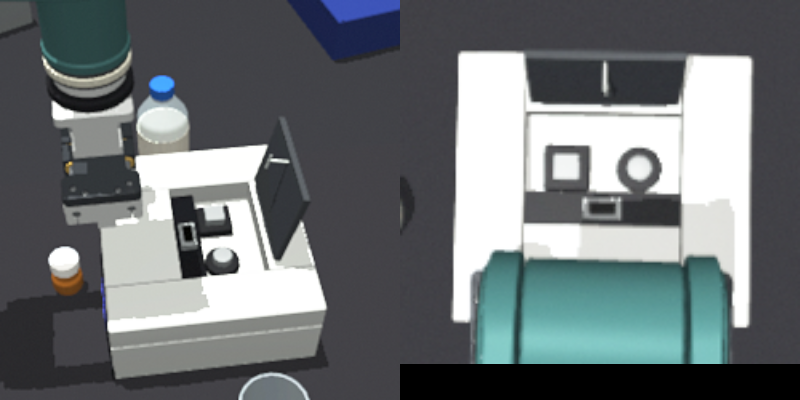

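View pics/w2.png

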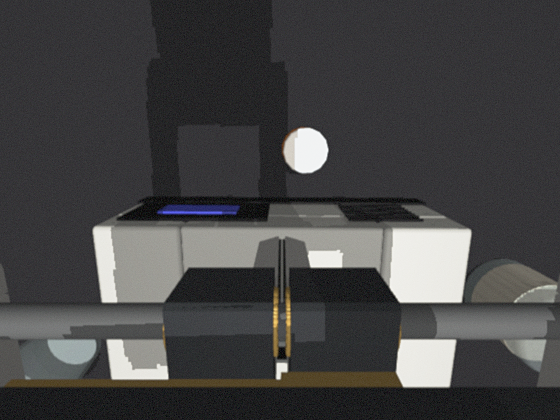

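The flap is fully open. The round key is on the right, at crop (638,168), i.e. about (308,189) in the top image, and the square key is on the left at (566,167). Next: locate the round key.

```bash
python3 - <<'E'
from h import *
I=cv2.imread('pics/t2.png').astype(int); d=np.load('pics/t2.npz');K,P=d['K'],d['P']
g=I.sum(2)
for n,(u,v) in(('round',(308,189)),('square',(278,189))):
    w=(g[v-12:v+13,u-12:u+13]<300).astype(np.uint8)
    c,_=cv2.findContours(1-w,cv2.RETR_CCOMP,cv2.CHAIN_APPROX_NONE)
    l=cv2.connectedComponentsWithStats(1-w,connectivity=4); k=l[1][12,12]; px=l[3][k]+[u-12,v-12]
    print(n,'area',l[2][k][4],px,ray(K,P,*px,.09))
s=np.load('pics/s2.npz'); print(proj(s['K'],s['P'],ray(K,P,308.2,189,.09)), 'seen',150+222/1.6,60+258/1.6)
E
```

```text
round area 105 [308.33333333 188.58095238] [0.56115178 0.01011539 0.09      ]
square area 135 [278.47407407 188.28148148] [0.56197614 0.0695394  0.09      ]
[289.09088632 217.72919672] seen 288.75 221.25
```

Call:
carry_out(
  targets=[
    [1, 0, -0.62, 2.4, 0],
    [1, 0, -0.62, 2.4, 0],
    [1, 0, -0.62, 2.4, 0],
    [1, 0, -0.62, 2.4, 0],
    [1, 0, -0.62, 2.4, 0],
    [1, 0, 0, 0, 0],
    [1, 1, 0, 0, 0],
    [1, 1, 0, 0, 0],
    [1, 0.5, 0, 0, 0],
    [1, 0, 0, 0, 0],
    [1, 0, 0, 0, 0],
  ],
)

```text
time: 7.8
tool_pos: [0.5602, 0.0103, 0.0964]
ee_rot: [2.72, 1.571, 2.706]
wrist_force: [0.3, 0.2, -0.1]
width: 0.0006
```

Call:
carry_out(
  targets=[
    [1, 0.4, 0, 0, 0],
    [1, 0.3, 0, 0, 0],
    [1, 0.3, 0, 0, 0],
    [1, 0.2, 0, 0, 0],
    [1, 0, 0, 0, 0],
    [1, 0, 0, 0, 0],
  ],
)

```text
time: 8.4
tool_pos: [0.561, 0.0102, 0.085]
ee_rot: [0.142, 1.57, 0.127]
wrist_force: [-1.7, 0.6, 4.0]
width: 0.0003
```

Call:
carry_out(
  targets=[
    [1, 0.15, 0, 0, 0],
    [1, 0.15, 0, 0, 0],
    [1, 0, 0, 0, 0],
    [1, 0, 0, 0, 0],
    [1, 0, 0, 0, 0],
  ],
)

```text
time: 8.9
tool_pos: [0.5611, 0.0102, 0.0841]
ee_rot: [-0.021, 1.569, -0.035]
wrist_force: [-3.9, 0.7, 11.7]
width: 0.0007
```

The key bottomed at 12 N. Next: release it, rise clear, and go over the flap to behind it.

Call:
carry_out(
  targets=[
    [1, -1, 0, 0, 0],
    [1, -2, 0, 0, 0],
    [1, 0, 0, -3, 0],
    [1, -3.5, 0, 0, 0],
    [1, -3.5, 0, 0, 0],
    [1, -3.5, 0, 0, 0],
    [1, -2, 1, 0, 0],
    [1, 0, 2, 0, 0],
    [1, 0, 0, 3, 0],
    [1, 0, 0, 3, 0],
    [1, 0, 0, 3, 0],
    [1, 0, 0, 3, 0],
    [1, 0, 0, 3, 0],
    [1, 0, 0, 0, 0],
    [1, 0, 0, 0, 0],
  ],
)

```text
time: 10.4
tool_pos: [0.6809, 0.0383, 0.2345]
ee_rot: [3.132, 1.567, 3.117]
wrist_force: [-1.1, -0.3, 0.5]
width: 0.0001
```

Call:
carry_out(
  targets=[
    [1, 2, 0, 0, 0],
    [1, 2, 0, 0, 0],
    [1, 1.4, 0, 0, 0],
    [1, 0, 0, 0, 0],
    [1, 0, 0, -1.1, 0],
    [1, 0, 0, -1.1, 0],
    [1, 0, 0, -1.1, 0],
    [1, 0, 0, -1.1, 0],
    [1, 0, 0, -1.1, 0],
    [1, 0.1, 0, -1, 0],
    [1, 0.1, 0, -0.95, 0],
    [1, 0.3, 0, -0.95, 0],
    [1, 0.3, 0, -0.9, 0],
    [1, 0, 0, 0, 0],
  ],
)

```text
time: 11.8
tool_pos: [0.5868, 0.0398, 0.1742]
ee_rot: [3.085, 1.57, 3.07]
wrist_force: [0.9, -0.5, -0.2]
width: 0.0009
```

```bash
python3 - <<'E'
from h import *
a=snap('side','s3.png'); o=robot.get_obs(); print(o['tool_pos'],o['wrist_force'])
cv2.imwrite('pics/s3c.png',cv2.resize(a['image'][60:310,150:400],(400,400))[:,:,::-1])
E
```

```text
[0.58741359 0.03978497 0.17431871] [0.18529886 0.58945927 0.02242712]
```

View pics/s3c.png

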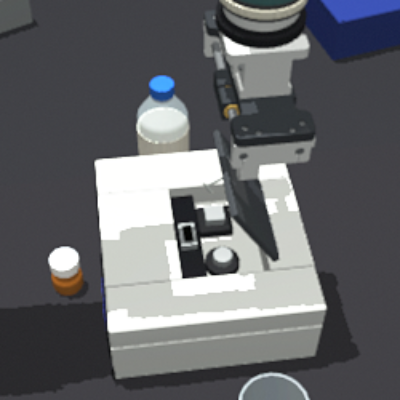

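The flap is leaning forward at about 60°, held by the finger from behind, so it is following as planned. Next: carry on along the arc.

Call:
carry_out(
  targets=[
    [1, 0.5, 0, -0.85, 0],
    [1, 0.6, 0, -0.75, 0],
    [1, 0.7, 0, -0.7, 0],
    [1, 0.8, 0, -0.6, 0],
    [1, 0.9, 0, -0.45, 0],
    [1, 0.9, 0, -0.35, 0],
    [1, 0.6, 0, -0.2, 0],
    [1, 0.6, 0, -0.1, 0],
    [1, 0.6, 0, -0.1, 0],
    [1, 0, 0, 0, 0],
    [1, 0, 0, 0, 0],
  ],
)

```text
time: 12.95
tool_pos: [0.5472, 0.0403, 0.1123]
ee_rot: [3.059, 1.57, 3.044]
wrist_force: [-0.8, -0.4, 1.8]
width: 0.0006
```

Call:
carry_out(
  targets=[
    [1, 0.3, 0, 0, 0],
    [1, 0.3, 0, 0, 0],
    [1, 0.2, 0, 0, 0],
    [1, 0.1, 0, 0, 0],
    [1, 0, 0, 0, 0],
    [1, 0, 0, 0, 0],
  ],
)

```text
time: 13.55
tool_pos: [0.5476, 0.0403, 0.1043]
ee_rot: [0.01, 1.569, -0.004]
wrist_force: [-0.5, -0.1, 5.0]
width: 0.0006
```

Call:
carry_out(
  targets=[
    [1, 0.15, 0, 0, 0],
    [1, 0.1, 0, 0, 0],
    [1, 0, 0, 0, 0],
    [1, 0, 0, 0, 0],
  ],
)

```text
time: 13.95
tool_pos: [0.5478, 0.0403, 0.1041]
ee_rot: [-0.045, 1.568, -0.059]
wrist_force: [-4.3, 0.4, 12.7]
width: 0.0007
```

At the hard stop (13 N). Next: let go straight up and wait to see that it holds.

Call:
carry_out(
  targets=[
    [1, -0.5, 0, 0, 0],
    [1, -1, 0, 0, 0],
    [1, -2, 0, 0, 0],
    [1, -3, 0, -1, 0],
    [1, -3, 0, -3, 0],
    [1, -3, 0, -3, 0],
    [1, 0, 0, -3, 0],
    [1, 0, 0, -3, 0],
    [1, 0, 0, 0, 0],
    [1, 0, 0, 0, 0],
    [1, 0, 0, 0, 0],
    [1, 0, 0, 0, 0],
    [1, 0, 0, 0, 0],
    [1, 0, 0, 0, 0],
    [1, 0, 0, 0, 0],
  ],
)

```text
time: 15.45
tool_pos: [0.4174, 0.0422, 0.2258]
ee_rot: [2.953, 1.57, 2.939]
wrist_force: [0.9, 0.1, 0.9]
width: 0.0001
```

```bash
python3 - <<'E'
from h import *
a=snap('side','s4.png'); b=snap('top','t4.png'); o=robot.get_obs(); print(o['time'],o['tool_pos'],o['wrist_force'])
A=cv2.resize(a['image'][60:310,150:400],(400,400));B=cv2.resize(b['image'][120:290,160:430],(400,252));C=np.zeros((400,800,3),np.uint8);C[:,:400]=A;C[:252,400:]=B
cv2.imwrite('pics/c4.png',C[:,:,::-1])
d=cv2.absdiff(cv2.imread('pics/side0.png'),cv2.imread('pics/s4.png')).max(2)
for n,(u,v) in dict(jar=(191,230),beaker=(321,322),bottlecap=(251,115),flap=(295,200)).items(): print(n,d[v-12:v+13,u-12:u+13].mean())
E
```

```text
15.55 [0.41726921 0.04219006 0.22588809] [0.43610349 0.35721381 0.88575099]
jar 24.0688
beaker 39.216
bottlecap 33.8128
flap 29.7856
```

View pics/c4.png

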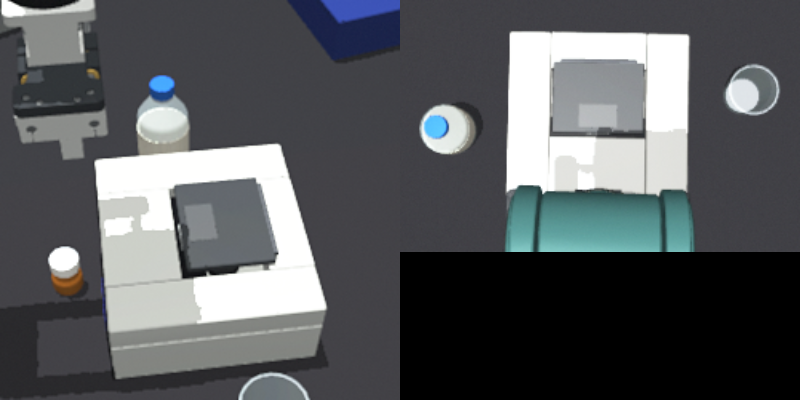

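The flap lies shut with its corners where they were at the start, e.g. front-right at (322,224) against (322,223). It hasn't moved in 1.2 s. The bottle, beaker and jar look unmoved and the arm is clear.

```bash
python3 -c "
from bench import robot
print(robot.close_job())"
```

```text
the job is handed in; nothing more can be done
None
```

I pressed the flap and it popped open. I then pressed and released the round key, swung the flap shut from behind, pressed it in until it latched, and handed the job in at about 15.6 s.

- **Forces and heights:** The first flap press met about 5 N near z = 0.104, at its stop. The round key, the right-hand one, bottomed at about 12 N at z = 0.084. The closing press reached about 13 N at the stop.
- **Flap:** In the last pictures its corners were within a few pixels of the starting view by eye, and it had stayed shut more than a second after release.
- **Loose items:** The bottle, beaker and jar looked unmoved by eye in the last pictures, and the arm touched nothing. My automatic image-difference check on them was inconclusive, giving 24–39 grey levels. I put that down to changed lighting and shadows.
- **Keys:** I could not see them under the shut flap at the end. The square key was never approached.

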